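# Tip the indicator tile face up in the folding tile box

### The arm

A 6-joint arm with a two-finger parallel gripper is mounted at the origin on the work surface. World frame = base frame: x ahead of the robot, y to its left, z up, the work surface at z = 0. Lengths are in m, angles in rad, forces in N, time in s.
With the tool pointing down it reaches from about 0.35 to 0.925 m from the base axis. Payload 6.4 kg.
Tool frame: the origin (TCP) lies on the centre line of the jaws, within the pads' length; the fingertips stand 8 mm ahead of it and the grasp point (between the pads) lies 11 mm behind it (bot.tip_reach is the z of the fingertips in the tool frame, in m); z points along the fingers, y is the line along which they close (so a half turn about z gives the same grasp; the last joint's range is limited). The gripper opens to 85 mm and grips with 20 to 120 N. Pads are 22 mm wide; open, the fingers measure 114 mm over their backs; the gripper's body (76 mm by 85 mm) begins 54 mm behind the grasp point. The pads swing forward as they close: fully open they stand 13 mm farther back than shut.
Start: joints at [0.977, 0.245, 1.558, -0, 1.339, -0.174], TCP at [0.265, 0.594, 0.239] pointing down, gripper open.
Joint ranges: [-3.13, 3.13], [-1.02, 2.26], [0.13, 2.54], [-0.95, 4.09], [0.21, 2.88], [-2.74, 2.74]. Speed limits (rad/s): [2.57, 2.57, 3.14, 3.14, 3.14, 3.14].

### API

Orientations are given as a unit quaternion [x, y, z, w].
In Python, from station import sensors, capture, camera_model, bot gives the robot as it stands.
- The arm moves only by the tool servo_tool, never from a script. Its argument "plan" is a list of rows, each a list of 7 numbers: the closure in counts, from 0 (fully open) to 255 (shut), then the shift along the tool's x, y, z in m, then the turn, a rotation vector about the tool's x, y, z in rad. In form: [[fingers, dx, dy, dz, rx, ry, rz], ...]. A call has 1 to 12 rows; each row shifts and turns the commanded pose from where the row before left it, along the tool's axes as they then stand; what a row does not reach is not made up. A row lasts 1/12 s, in which the tool goes at most 41.7 mm and 7.16 degrees, less where a joint would pass 70% of its speed; a pose out of reach is approached as far as the arm can. A call is refused whole if a number of a shift passes 0.0417 or a number of a turn 0.125, either way. A call with a gripper value outside its range is refused whole. The fingers move at their own pace and stop on an object; "force" is the grip in N (left out, the last holds). Time passes only in rows, so rows that do not move let the fingers close. It gives the time, the measured TCP pose, the force, the opening and the grip force at its end, in the units of the state.
- sensors.read_state(): the state, without advancing time (a new reading comes with each control period).
- capture(name): name is "side" or "top" or "wrist"; returns the picture (400x640x3 uint8, blue, green, red); there is no depth.
- camera_model(name): a dict with "K" (3x3 intrinsics, pixels), "k1" (the pictures are not rectified: a ray, as slopes to the right and down, at radius r is drawn at 1 + k1 r^2 times it, then the intrinsics apply), "rvec" (rotation vector, rad) and "tvec" (3), from world to camera coordinates, as OpenCV has them. Camera axes: x right, y down, z forward; pixel columns grow to the right and rows downward; lengths in m; the calibration is good to about 2 mm. A picture is of the moment at which its call begins: read the wrist's pose just before it. camera_model takes no time and is no camera call; for the wrist camera it gives the pose at the moment of the call.
- bot.sign_off(): hands the job in; it is judged then, once.
The state is a dict: "clock": time; "joints": joint angles; "joint_velocities": joint speeds; "joint_efforts": joint torques, N m; "tool_pos": TCP position; "eef_rot": TCP orientation; "force": force on the tool from outside, world axes, zero at the start; "torque": the same for the moment, N m; "gripper_width": finger opening in m; "gripper_force": force on a finger pad.
Only numpy, scipy, OpenCV 4.12 (cv2) and the standard library are available. Lean on these libraries where they do the work, as an engineer would, in place of code of your own. Each camera call takes 0.05 s, during which the arm holds its last target. There are 200 camera calls.

### The job

The indicator tile lies face down in the open leaf of the olive-wood tile box. Turn it face up the house way, with nobody's hand on the tile: swing the leaf with its brass bar up past upright and over towards the base half, so that the tile slides to the hinge and tumbles into the base, then lay the leaf back down open and flat and let go, leaving the tile lying flat in the base half with its inlaid face showing. Never drop or slam the leaf, do not touch the tile itself, and leave everything else on the table where it stands.

Things in the scene. Friction and masses are not known exactly. Their poses are not given: they have to be found in the camera images.
- box: Folding olive-wood tile box lying open, fixed to the table: two shallow trays side by side, each 176 mm along the hinge, 130 across, 30 high, walls 8, floor 10, inside 20 deep (all mm). Origin: on the table under the middle of the hinge; x along the hinge, y towards the leaf, z up. The base half (fixed, empty at first) spans y = -131 to -1 mm, the open leaf (hinged half) y = 1 to 131 mm.
- hinge (a point): Middle of the hinge axis at rim height, 30 mm above the table, above the box's origin. The tile tumbles out soon after upright (about 1.7 to 2 rad); should it stay leaning on the base's rim here, fold the leaf nearly shut (about 2.9 rad): its hinge wall is thicker (13 mm) and pushes the tile off the rim to drop flat.
- leaf (a joint): Angle of the leaf, rad: 0 open and flat on the table (lower stop), 1.57 upright, 3.14 folded shut on the base. It turns about the box's x, the outer edge going from +y up and over to -y. About 0.34 kg; slight hinge friction (0.06 N m), no spring: let go, it drops to the nearer side.
- bar (a point): Centre of the brass lifting bar on the leaf's outer wall: a round bar 10 mm thick, 90 mm long, parallel to the hinge on two end posts, its axis 38 mm out from the wall (33 mm clear gap, open above and below). It lies 169 mm from the hinge (along y when open), 23 mm above the table, i.e. 7 mm lower than the hinge axis, and moves with the leaf.
- tile: The indicator tile: cream melamine, 78 x 56 x 14 mm, about 90 g, smooth (friction about 0.33). Origin at its centre; x along its length; z out of its plain back. The other face has a dark inlaid ring and three bars. It starts in the leaf at any yaw, plain back up (z up); turned over, its z points down and the inlays show. Lying flat in a half, its centre is 17 mm above the table.
- base_floor (a point): Centre of the base half's inner floor, 10 mm above the table; there is 57 mm to the inner wall along the box's y and 80 mm along its x.
- spare_tile: Bystander: another such tile, 78 x 56 x 14 mm, lying on the table near the robot's side of the box, plain side up. Origin: centre of its underside.
- salt_shaker: Bystander: stubby green glass salt shaker with a steel cap, 52 mm across, 66 mm high, standing beyond the box. Origin: centre of its underside.
- score_peg: Bystander: cream plastic score peg with a round foot, 38 mm across, 82 mm high, standing beyond the leaf. Origin: centre of its underside.
- spoon_holder: Bystander: steel teaspoon holder, a cup 76 mm across and 105 mm high with four teaspoons up to 160 mm high. Origin: centre of its underside.
- tea_glass: Bystander: slim-waisted glass of tea on a white saucer 110 mm across, 93 mm high. Origin: centre of its underside.
- sugar_bowl: Bystander: white sugar bowl, 110 mm across, 48 mm high. Origin: centre of its underside.
Not all that is in view belongs to the job. Leave any blue or turquoise look-alike of the tile alone.

How it is judged:
On the way:
1. the tile lies turned over, inlaid face up, in the base half (angle between tile's own z axis and vertical above 2.5 rad and y of tile in the frame of box between -0.125 and -0.015 m and z of tile in the frame of box below 0.04 m), for 0.2 s.
At the end, for the whole second after the job is handed in: The tile lies flat (within 11 degrees, centre 10 to 24 mm above the table) and at rest inside the base half with its inlaid face up (its z down), and the leaf is back open and flat (joint below 0.06 rad), let go (angle between tile's own z axis and vertical above 2.95 rad and x of tile in the frame of box between -0.08 and 0.08 m and y of tile in the frame of box between -0.123 and -0.009 m and z of tile in the frame of box between 0.01 and 0.024 m and value of joint leaf below 0.06 rad and linear speed of tile below 0.02 m/s); the robot touches nothing.
It fails at once if the robot touches the indicator tile (contact force between any of the fingers, the arm and tile above 0.3 N).
It fails at once if the leaf is dropped or slammed (it turns faster than 3.5 rad/s, its bar at 0.6 m/s) (velocity of joint leaf below -3.5 rad/s or velocity of joint leaf above 3.5 rad/s).
It fails at once if a bystander is moved by more than 30 mm (distance of any of spare_tile, salt_shaker, score_peg, spoon_holder, tea_glass, sugar_bowl from where it was at the start of the episode above 0.03 m).
It also fails if it takes over 59 s, if anything falls off the work surface, if the arm or the gripper's body presses on something with over 40 N, if the wrist force passes 120 N, or if a joint passes its speed limit or range.

## Working session

There is one attempt and no reset: what is moved stays moved. The work goes in short steps, Python scripts to look and compute and a tool call to move; the robot and the scene stay as the last step left them, time stands still between calls to the robot, and variables do not carry over. Pictures are saved under pics/ and viewed, at most 10 in all, crops included, and the job is handed in when it is done.

Besides the shell and the picture viewer there is one more tool, called after "Emit:" in YAML: its name, and indented under it one key for each argument. servo_tool: Moves the arm, as the interface text tells. Its arguments: {"type":"object","properties":{"plan":{"type":"array"},"force":{"type":"number"}},"required":["plan"]}

```bash
mkdir -p pics; python3 - <<'E'
from station import sensors, capture, camera_model, bot
import cv2
for n in ("top","side"):
    cv2.imwrite(f"pics/{n}0.png",capture(n))
    print(n,camera_model(n))
s=sensors.read_state();print(s['clock'],s['tool_pos'],s['eef_rot'],s['gripper_width'],bot.tip_reach)
E
```

```text
top {'K': array([[440.96760563,   0.        , 321.68377832],
       [  0.        , 440.96760563, 201.14470566],
       [  0.        ,   0.        ,   1.        ]]), 'k1': -0.08013407171577841, 'rvec': array([ 2.23084924, -2.17457862,  0.0596913 ]), 'tvec': array([-0.02291295,  0.54280334,  1.19730458])}
side {'K': array([[394.76333179,   0.        , 318.33750573],
       [  0.        , 394.76333179, 200.57748904],
       [  0.        ,   0.        ,   1.        ]]), 'k1': -0.03581127971753263, 'rvec': array([ 2.20408649, -0.46435897,  0.25141345]), 'tvec': array([-0.49351355,  0.17316082,  0.81277494])}
0.1 [0.2646435  0.59314522 0.23829091] [ 2.08374795e-01  9.78048658e-01 -8.03427874e-04 -3.49504088e-04] 0.08518462704371091 0.008
```

View pics/top0.png

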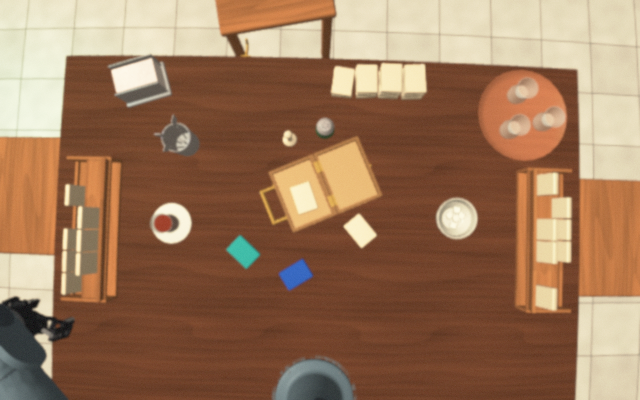

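View pics/side0.png

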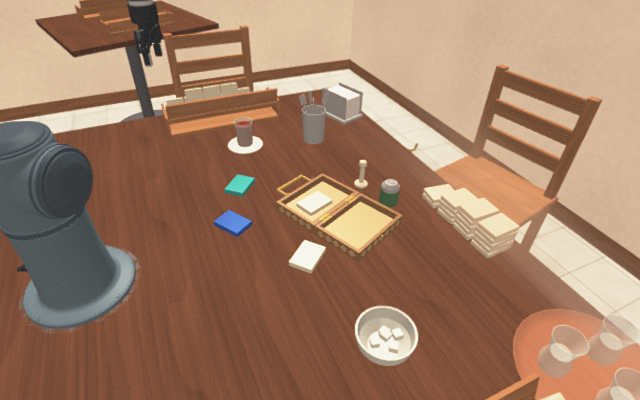

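The top view shows the open box in the middle. Its leaf is on the left, with the tile at (303,197) and the bar at about (267,205), and its base is on the right at about (347,172). The spare tile is at (360,231), the peg at (289,138) and the shaker at (325,127). The blue tile (296,275) and turquoise tile (243,252) are decoys. The cream tile at (303,197) is the one meant, because it lies in the leaf. I'll confirm it in an enlarged crop.

```bash
python3 - <<'E'
import cv2
a=cv2.imread("pics/top0.png")[120:250,250:390]
cv2.imwrite("pics/crop.png",cv2.resize(a,None,fx=4.6,fy=4.6,interpolation=cv2.INTER_CUBIC)[:600])
E
```

```text
(no output)
```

View pics/crop.png

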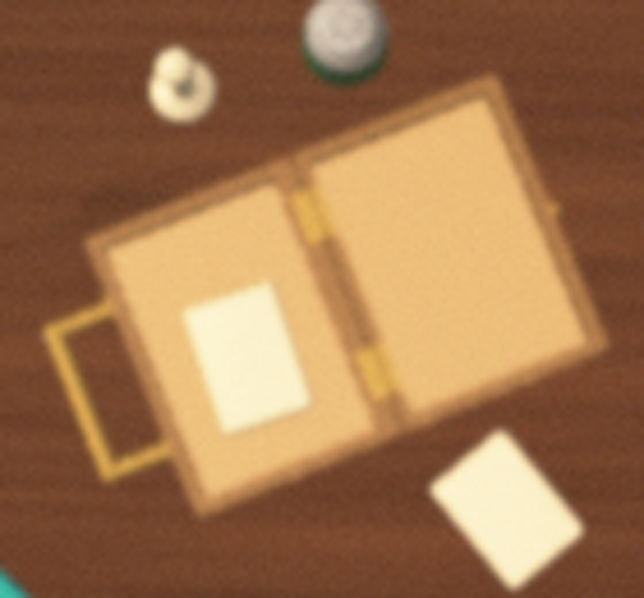

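The crop confirms it: the plain cream tile lies in the leaf, back up, and the brass bar is the frame at the far left. Next I'll fit the box pose from its corners.

```bash
cat > h.py <<'E'
import numpy as np, cv2
from scipy.optimize import least_squares
from scipy.spatial.transform import Rotation as Ro
def project(P,m):
    Q=np.atleast_2d(P)@cv2.Rodrigues(m['rvec'])[0].T+m['tvec']
    s=Q[:,:2]/Q[:,2:]; s=s*(1+m['k1']*(s**2).sum(1,keepdims=True))
    return s@m['K'][:2,:2].T+m['K'][:2,2]
def pose(p,L): # box frame -> world
    c,s=np.cos(p[2]),np.sin(p[2]); L=np.atleast_2d(L)
    return np.c_[p[0]+c*L[:,0]-s*L[:,1], p[1]+s*L[:,0]+c*L[:,1], L[:,2]]
def ground(uv,m,z):
    return least_squares(lambda q:(project([q[0],q[1],z],m)-uv)[0],[.5,0]).x
E
python3 - <<'E'
from h import *
from station import camera_model, sensors
m=camera_model("top")
uv=np.array([[88,242],[200,515],[495,78],[605,347],[48,328],[107,478]])/4.6+[249.6,119.6]
L=np.array([[.088,.131,.03],[-.088,.131,.03],[.088,-.131,.03],[-.088,-.131,.03],[.045,.169,.023],[-.045,.169,.023]])
r=least_squares(lambda p:(project(pose(p,L),m)-uv).ravel(),[.55,0,.4])
p=r.x;print("box",p,np.round(r.fun.reshape(-1,2),1).tolist())
np.save("box.npy",p)
print("bar",pose(p,[0,.169,.023]),"tops",pose(p,[0,-.007,.199]))
for n,q,z in(("peg",(178,80),.0),("spare",(507,510),.014),("shaker",(345,60),.0)):
    w=ground(np.array(q)/4.6+[249.6,119.6],m,z);d=w-p[:2];c,s=np.cos(p[2]),np.sin(p[2]);print(n,w,"in box",[c*d[0]+s*d[1],-s*d[0]+c*d[1]])
ms=camera_model("side");print("side check hinge/bar",project(pose(p,[[0,0,.03],[0,.169,.023],[.088,-.131,.03]]),ms))
R=Ro.from_quat(sensors.read_state()['eef_rot']).as_matrix();print(R)
ybox=np.array([-np.sin(p[2]),np.cos(p[2]),0]);print("turn about tool z:",np.arctan2(*(R.T@ybox)[[1,0]])-np.pi/2)
E
```

```text
box [ 0.59004922 -0.01609814  0.41157326] [[-0.9, -0.4], [-1.0, 0.5], [-0.1, -0.7], [0.6, 0.5], [1.0, 1.0], [0.5, -1.0]]
bar [[0.52244048 0.13878911 0.023     ]] tops [[ 0.59284958 -0.02251358  0.199     ]]
peg [0.72071562 0.08864642] in box [np.float64(0.16165801954344922), np.float64(0.043724288832777854)]
spare [ 0.46553212 -0.11537001] in box [np.float64(-0.15383287478467958), np.float64(-0.041168656675094645)]
shaker [ 0.73567808 -0.0124409 ] in box [np.float64(0.1349308482901899), np.float64(-0.05490724060203969)]
side check hinge/bar [[338.96219456 207.09792809]
 [290.95522399 181.95031573]
 [403.09205161 213.88260497]]
[[-9.13159645e-01  4.07600816e-01 -1.01849225e-03]
 [ 4.07601939e-01  9.13158599e-01 -1.42592742e-03]
 [ 3.48835772e-04 -1.71723879e-03 -9.99998465e-01]]
turn about tool z: -0.8314000657691538
```

Emit:
servo_tool:
  plan:
    - [159, 0, 0, 0, 0, 0, -0.104]
    - [159, 0, 0, 0, 0, 0, -0.104]
    - [159, 0, 0, 0, 0, 0, -0.104]
    - [159, 0, 0, 0, 0, 0, -0.104]
    - [159, 0, 0, 0, 0, 0, -0.104]
    - [159, 0, 0, 0, 0, 0, -0.104]
    - [159, 0, 0, 0, 0, 0, -0.104]
    - [159, 0, 0, 0, 0, 0, -0.104]
    - [159, 0, 0, 0, 0, 0, 0]
    - [159, 0, 0, 0, 0, 0, 0]
  force: 25

```text
clock: 0.93
tool_pos: [0.2648, 0.5934, 0.2388]
eef_rot: [-0.203, 0.979, -0.0, -0.0]
force: [0.5, 0.3, 0.5]
gripper_width: 0.0323
gripper_force: 0.0
```

```bash
cat > rel.py <<'E'
from h import *
from station import sensors
import sys
s=sensors.read_state();p=np.load("box.npy");R=Ro.from_quat(s['eef_rot']).as_matrix()
T=pose(p,[[0,.170,.11],[0,.170,.018]])
print(s['clock'],s['tool_pos'],"force",np.round(s['force'],2),"w",s['gripper_width'],s['gripper_force'],"j",np.round(s['joints'],2))
print("to go (tool axes) hover/grasp",np.round((T-s['tool_pos'])@R,4))
yb=np.array([-np.sin(p[2]),np.cos(p[2]),0]);print("rz left",np.arctan2(*(R.T@yb)[[1,0]])-np.pi/2,"tilt",R[:,2])
c,q=np.cos(p[2]),np.sin(p[2]);d=s['tool_pos'][:2]-p[:2];print("box frame",c*d[0]+q*d[1],-q*d[0]+c*d[1],s['tool_pos'][2])
E
python3 rel.py
```

```text
0.9333 [0.26477917 0.593377   0.23880622] force [0.54 0.3  0.52] w 0.03230794971731669 0.0 j [ 0.98  0.25  1.56 -0.    1.34 -1.  ]
to go (tool axes) hover/grasp [[-0.0554 -0.5185  0.129 ]
 [-0.0555 -0.5185  0.221 ]]
rz left -0.001960943024844619 tilt [-4.44075203e-04 -7.00043957e-04 -9.99999656e-01]
box frame -0.05428602610353275 0.6887042706732096 0.2388062181753401
```

Emit:
servo_tool:
  plan:
    - [159, -0.004, -0.037, 0, 0, 0, 0]
    - [159, -0.004, -0.037, 0, 0, 0, 0]
    - [159, -0.004, -0.037, 0, 0, 0, 0]
    - [159, -0.004, -0.037, 0, 0, 0, 0]
    - [159, -0.004, -0.037, 0, 0, 0, 0]
    - [159, -0.004, -0.037, 0, 0, 0, 0]
    - [159, -0.004, -0.037, 0, 0, 0, 0]
    - [159, -0.004, -0.037, 0, 0, 0, 0]
    - [159, -0.004, -0.037, 0, 0, 0, 0]
    - [159, -0.004, -0.037, 0, 0, 0, 0]
    - [159, -0.004, -0.037, 0, 0, 0, 0]
    - [159, -0.004, -0.037, 0, 0, 0, 0]

```text
clock: 1.93
tool_pos: [0.4873, 0.2043, 0.2394]
eef_rot: [-0.203, 0.979, 0.0, 0.0]
force: [-0.0, -0.4, -0.4]
gripper_width: 0.0321
gripper_force: 0.0
```

Emit:
servo_tool:
  plan:
    - [159, -0.004, -0.037, 0, 0, 0, 0]
    - [159, -0.004, -0.037, 0.02, 0, 0, 0]
    - [159, 0, 0, 0.035, 0, 0, 0]
    - [159, 0, 0, 0.035, 0, 0, 0]
    - [159, 0, 0, 0.035, 0, 0, 0]
    - [159, 0, 0, 0.004, 0, 0, 0]
    - [159, 0, 0, 0, 0, 0, 0]
    - [159, 0, 0, 0, 0, 0, 0]
    - [159, 0, 0, 0, 0, 0, 0]

```text
clock: 2.68
tool_pos: [0.5254, 0.1422, 0.1134]
eef_rot: [-0.205, 0.979, -0.0, 0.002]
force: [0.6, 0.4, 0.4]
gripper_width: 0.0319
gripper_force: 0.0
```

```bash
python3 rel.py; python3 - <<'E'
from h import *
from station import capture,camera_model
m=camera_model("wrist");a=capture("wrist")
p=np.load("box.npy")
for q in project(pose(p,[[.045,.169,.023],[-.045,.169,.023],[0,.131,.03]]),m): print(q); cv2.circle(a,tuple(int(v) for v in q),4,(0,0,255),1)
cv2.imwrite("pics/w1.png",a)
E
```

```text
2.6833 [0.52544266 0.14218453 0.11344214] force [0.59 0.38 0.37] w 0.031915140282513216 0.0 j [ 0.06  0.15  1.92  0.    1.07 -1.93]
to go (tool axes) hover/grasp [[ 0.0041 -0.0009  0.0034]
 [ 0.0046 -0.0007  0.0954]]
rz left 0.00041731205676009964 tilt [ 4.93050539e-03  2.84594273e-04 -9.99987804e-01]
box frame 0.004109810734291404 0.17091085041989765 0.11344213945493724
[313.75547948 261.57198452]
[313.88509954 141.45066572]
[259.06789108 207.97257755]
```

View pics/w1.png

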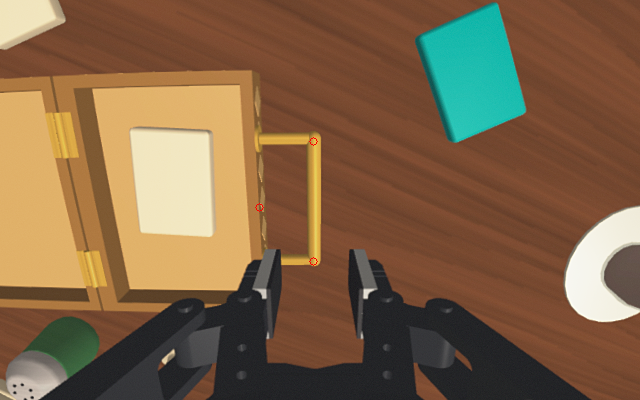

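The wrist view shows the bar at column 314, midway between the fingers (about 278 and 352), and the projected bar ends sit right on it. I'll descend and grip.

Emit:
servo_tool:
  plan:
    - [159, 0.004, 0, 0.02, 0, 0, 0]
    - [159, 0, 0, 0.02, 0, 0, 0]
    - [159, 0, 0, 0.02, 0, 0, 0]
    - [159, 0, 0, 0.02, 0, 0, 0]
    - [159, 0, 0, 0.014, 0, 0, 0]
    - [159, 0, 0, 0, 0, 0, 0]
    - [159, 0, 0, 0, 0, 0, 0]

```text
clock: 3.32
tool_pos: [0.5207, 0.1404, 0.0177]
eef_rot: [-0.205, 0.979, -0.0, 0.001]
force: [-1.1, -0.0, -0.3]
gripper_width: 0.0322
gripper_force: 0.0
```

Emit:
servo_tool:
  plan:
    - [190, 0, 0, 0, 0, 0, 0]
    - [210, 0, 0, 0, 0, 0, 0]
    - [225, 0, 0, 0, 0, 0, 0]
    - [255, 0, 0, 0, 0, 0, 0]
    - [255, 0, 0, 0, 0, 0, 0]
    - [255, 0, 0, 0, 0, 0, 0]
    - [255, 0, 0, 0, 0, 0, 0]
    - [255, 0, 0, 0, 0, 0, 0]
  force: 25

```text
clock: 3.98
tool_pos: [0.5217, 0.1396, 0.0184]
eef_rot: [-0.205, 0.979, -0.001, 0.002]
force: [0.3, -5.4, 6.7]
gripper_width: 0.0088
gripper_force: 24.6
```

```bash
python3 rel.py
```

```text
3.9833 [0.52174249 0.13958522 0.01840475] force [ 0.3  -5.37  6.66] w 0.008770975303229959 24.621442258358 j [ 0.05  0.31  1.94 -0.    0.89 -1.93]
to go (tool axes) hover/grasp [[-0.0006 -0.0002 -0.0916]
 [-0.0003 -0.      0.0004]]
rz left 0.0009291435615874644 tilt [ 0.00375552 -0.00112923 -0.99999231]
box frame -0.00032121522147388754 0.17000886307846705 0.018404754086356244
```

```bash
python3 - <<'E'
import numpy as np
t=np.linspace(0,2.94,50);y=.169*np.cos(t)+.007*np.sin(t);z=.169*np.sin(t)-.007*np.cos(t)
for i in range(0,49,12): print(t[i],[[255,0,round(a,4),round(-b,4),0,0,0] for a,b in zip(np.diff(y)[i:i+12],np.diff(z)[i:i+12])])
E
```

```text
0.0 [[255, 0, np.float64(0.0001), np.float64(-0.0101), 0, 0, 0], [255, 0, np.float64(-0.0005), np.float64(-0.0101), 0, 0, 0], [255, 0, np.float64(-0.0011), np.float64(-0.0101), 0, 0, 0], [255, 0, np.float64(-0.0017), np.float64(-0.01), 0, 0, 0], [255, 0, np.float64(-0.0023), np.float64(-0.0099), 0, 0, 0], [255, 0, np.float64(-0.0029), np.float64(-0.0097), 0, 0, 0], [255, 0, np.float64(-0.0035), np.float64(-0.0095), 0, 0, 0], [255, 0, np.float64(-0.004), np.float64(-0.0093), 0, 0, 0], [255, 0, np.float64(-0.0046), np.float64(-0.0091), 0, 0, 0], [255, 0, np.float64(-0.0051), np.float64(-0.0088), 0, 0, 0], [255, 0, np.float64(-0.0056), np.float64(-0.0084), 0, 0, 0], [255, 0, np.float64(-0.0061), np.float64(-0.0081), 0, 0, 0]]
0.72 [[255, 0, np.float64(-0.0066), np.float64(-0.0077), 0, 0, 0], [255, 0, np.float64(-0.0071), np.float64(-0.0073), 0, 0, 0], [255, 0, np.float64(-0.0075), np.float64(-0.0069), 0, 0, 0], [255, 0, np.float64(-0.0079), np.float64(-0.0064), 0, 0, 0], [255, 0, np.float64(-0.0082), np.float64(-0.0059), 0, 0, 0], [255, 0, np.float64(-0.0086), np.float64(-0.0054), 0, 0,
[... 1180 characters left out ...]
0.0082), np.float64(0.006), 0, 0, 0], [255, 0, np.float64(-0.0078), np.float64(0.0065), 0, 0, 0], [255, 0, np.float64(-0.0074), np.float64(0.007), 0, 0, 0], [255, 0, np.float64(-0.0069), np.float64(0.0074), 0, 0, 0], [255, 0, np.float64(-0.0065), np.float64(0.0078), 0, 0, 0], [255, 0, np.float64(-0.006), np.float64(0.0082), 0, 0, 0], [255, 0, np.float64(-0.0055), np.float64(0.0085), 0, 0, 0], [255, 0, np.float64(-0.005), np.float64(0.0088), 0, 0, 0], [255, 0, np.float64(-0.0044), np.float64(0.0091), 0, 0, 0], [255, 0, np.float64(-0.0039), np.float64(0.0094), 0, 0, 0], [255, 0, np.float64(-0.0033), np.float64(0.0096), 0, 0, 0]]
2.88 [[255, 0, np.float64(-0.0027), np.float64(0.0098), 0, 0, 0]]
```

Emit:
servo_tool:
  plan:
    - [255, 0, 0, -0.01, 0, 0, 0]
    - [255, 0, -0.0005, -0.01, 0, 0, 0]
    - [255, 0, -0.001, -0.01, 0, 0, 0]
    - [255, 0, -0.0017, -0.01, 0, 0, 0]
    - [255, 0, -0.0023, -0.01, 0, 0, 0]
    - [255, 0, -0.003, -0.0097, 0, 0, 0]
    - [255, 0, -0.0035, -0.0095, 0, 0, 0]
    - [255, 0, -0.004, -0.0093, 0, 0, 0]
    - [255, 0, -0.0046, -0.0091, 0, 0, 0]
    - [255, 0, -0.0051, -0.0088, 0, 0, 0]
    - [255, 0, -0.0056, -0.0085, 0, 0, 0]
    - [255, 0, -0.006, -0.008, 0, 0, 0]

```text
clock: 4.98
tool_pos: [0.5354, 0.1076, 0.1306]
eef_rot: [-0.204, 0.979, 0.002, 0.001]
force: [3.6, 6.0, -0.4]
gripper_width: 0.0091
gripper_force: 24.4
```

```bash
python3 rel.py
```

```text
4.9833 [0.53535495 0.1076418  0.13061364] force [ 3.55  5.99 -0.42] w 0.009137417505478357 24.420494735240936 j [-0.01  0.13  1.9   0.    1.11 -2.  ]
to go (tool axes) hover/grasp [[-0.0005  0.0346  0.0207]
 [-0.0002  0.0344  0.1127]]
rz left -0.00010403087938448685 tilt [ 0.00205663  0.00435674 -0.99998839]
box frame -0.0006245174276455004 0.13528727220515813 0.13061363890800345
```

Following well with low forces. I'll continue past upright.

Emit:
servo_tool:
  plan:
    - [255, 0, -0.0066, -0.0077, 0, 0, 0]
    - [255, 0, -0.007, -0.0073, 0, 0, 0]
    - [255, 0, -0.0075, -0.0069, 0, 0, 0]
    - [255, 0, -0.0079, -0.0064, 0, 0, 0]
    - [255, 0, -0.0082, -0.006, 0, 0, 0]
    - [255, 0, -0.0086, -0.0054, 0, 0, 0]
    - [255, 0, -0.009, -0.005, 0, 0, 0]
    - [255, 0, -0.0092, -0.0043, 0, 0, 0]
    - [255, 0, -0.0094, -0.0038, 0, 0, 0]
    - [255, 0, -0.0096, -0.0032, 0, 0, 0]
    - [255, 0, -0.0098, -0.0026, 0, 0, 0]
    - [255, 0, -0.01, -0.002, 0, 0, 0]

```text
clock: 5.98
tool_pos: [0.5772, 0.0129, 0.1931]
eef_rot: [-0.205, 0.979, 0.001, 0.002]
force: [-0.8, 3.7, 9.5]
gripper_width: 0.0088
gripper_force: 26.2
```

Emit:
servo_tool:
  plan:
    - [255, 0, -0.01, -0.0014, 0, 0, 0]
    - [255, 0, -0.01, -0.0008, 0, 0, 0]
    - [255, 0, -0.01, -0.0002, 0, 0, 0]
    - [255, 0, -0.01, 0.0004, 0, 0, 0]
    - [255, 0, -0.01, 0.001, 0, 0, 0]
    - [255, 0, -0.01, 0.0016, 0, 0, 0]
    - [255, 0, -0.01, 0.0022, 0, 0, 0]
    - [255, 0, -0.0098, 0.0028, 0, 0, 0]
    - [255, 0, 0, 0, 0, 0, 0]
    - [255, 0, 0, 0, 0, 0, 0]
    - [255, 0, 0, 0, 0, 0, 0]
    - [255, 0, 0, 0, 0, 0, 0]

```text
clock: 6.98
tool_pos: [0.6099, -0.0614, 0.1859]
eef_rot: [-0.205, 0.979, -0.001, 0.003]
force: [6.8, 1.8, 2.3]
gripper_width: 0.0085
gripper_force: 27.0
```

```bash
python3 rel.py; python3 - <<'E'
from station import capture
import cv2,numpy as np
a=capture("side")[100:280,200:440];b=capture("top")[110:260,230:430]
cv2.imwrite("pics/s2.png",np.vstack([cv2.resize(a,(480,360)),cv2.resize(b,(320,240))[:, :].copy() if 0 else cv2.copyMakeBorder(cv2.resize(b,(320,240)),0,0,0,160,0)]))
E
```

```text
6.9833 [ 0.60988929 -0.06144618  0.18588373] force [6.76 1.76 2.28] w 0.008544998105251861 27.012527883052826 j [-0.29  0.21  1.7   0.    1.23 -2.27]
to go (tool axes) hover/grasp [[0.0003 0.2197 0.0754]
 [0.0008 0.2199 0.1674]]
rz left 0.00043897919112123596 tilt [ 5.57425672e-03 -6.14763046e-05 -9.99984462e-01]
box frame 4.1716787740106454e-05 -0.04949820443927143 0.18588373323857726
```

View pics/s2.png

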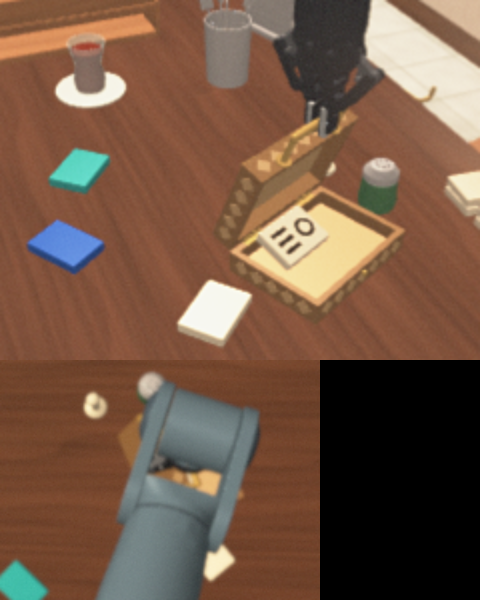

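The side view shows the tile in the base with its inlaid face up (crop at about (293,235)), still leaning on the hinge rim. I'll fold the leaf nearly shut to push it off.

Emit:
servo_tool:
  plan:
    - [255, 0, -0.0096, 0.0034, 0, 0, 0]
    - [255, 0, -0.0094, 0.0039, 0, 0, 0]
    - [255, 0, -0.0091, 0.0045, 0, 0, 0]
    - [255, 0, -0.0088, 0.005, 0, 0, 0]
    - [255, 0, -0.0085, 0.0055, 0, 0, 0]
    - [255, 0, -0.0082, 0.006, 0, 0, 0]
    - [255, 0, -0.0078, 0.0065, 0, 0, 0]
    - [255, 0, -0.0074, 0.007, 0, 0, 0]
    - [255, 0, -0.007, 0.0074, 0, 0, 0]
    - [255, 0, -0.0065, 0.0078, 0, 0, 0]
    - [255, 0, -0.006, 0.0082, 0, 0, 0]
    - [255, 0, -0.0055, 0.0085, 0, 0, 0]

```text
clock: 8.08
tool_pos: [0.6471, -0.1472, 0.111]
eef_rot: [-0.205, 0.979, -0.0, 0.002]
force: [6.2, 3.2, 0.7]
gripper_width: 0.0086
gripper_force: 28.1
```

Emit:
servo_tool:
  plan:
    - [255, 0, -0.005, 0.0088, 0, 0, 0]
    - [255, 0, -0.0044, 0.009, 0, 0, 0]
    - [255, 0, -0.004, 0.0094, 0, 0, 0]
    - [255, 0, -0.0033, 0.0096, 0, 0, 0]
    - [255, 0, 0, 0, 0, 0, 0]
    - [255, 0, 0, 0, 0, 0, 0]
    - [255, 0, 0, 0, 0, 0, 0]

```text
clock: 8.67
tool_pos: [0.6537, -0.1626, 0.0741]
eef_rot: [-0.205, 0.979, -0.0, 0.002]
force: [7.5, 0.3, 0.4]
gripper_width: 0.0087
gripper_force: 28.5
```

```bash
python3 rel.py; python3 - <<'E'
from station import capture
import cv2
cv2.imwrite("pics/s3.png",cv2.resize(capture("side")[100:280,200:440],(640,480)))
E
```

```text
8.6667 [ 0.65369634 -0.16258788  0.07412303] force [7.5  0.32 0.41] w 0.008654285596810583 28.490823805332184 j [-0.41  0.48  1.58  0.    1.08 -2.4 ]
to go (tool axes) hover/grasp [[-5.000e-04  3.297e-01 -3.640e-02]
 [-2.000e-04  3.298e-01  5.560e-02]]
rz left 0.00042850002939087695 tilt [ 3.77013511e-03 -1.94451096e-05 -9.99992893e-01]
box frame -0.0002713619417865423 -0.1597188948567777 0.07412303476680797
```

View pics/s3.png

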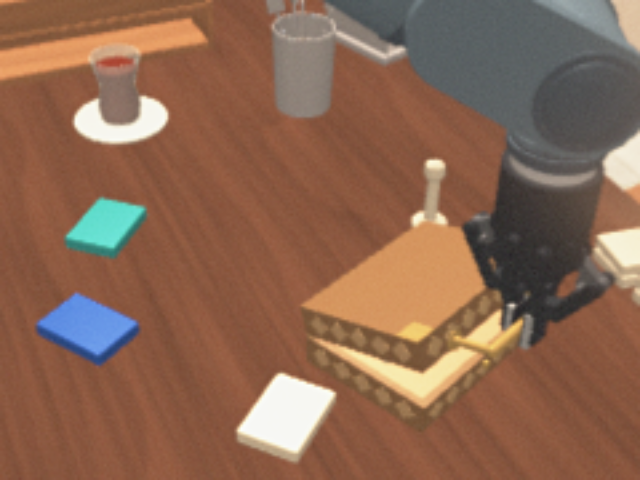

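The leaf is folded nearly shut and the bar is held. One small step further, then I'll swing it back.

Emit:
servo_tool:
  plan:
    - [255, 0, -0.0027, 0.0098, 0, 0, 0]
    - [255, 0, 0, 0, 0, 0, 0]
    - [255, 0, 0, 0, 0, 0, 0]
    - [255, 0, 0.0027, -0.0098, 0, 0, 0]
    - [255, 0, 0.0033, -0.0096, 0, 0, 0]
    - [255, 0, 0.004, -0.0094, 0, 0, 0]
    - [255, 0, 0.0044, -0.009, 0, 0, 0]
    - [255, 0, 0.005, -0.0088, 0, 0, 0]
    - [255, 0, 0.0055, -0.0085, 0, 0, 0]
    - [255, 0, 0.006, -0.0082, 0, 0, 0]
    - [255, 0, 0.0065, -0.0078, 0, 0, 0]
    - [255, 0, 0.007, -0.0074, 0, 0, 0]

```text
clock: 9.72
tool_pos: [0.637, -0.1248, 0.143]
eef_rot: [-0.205, 0.979, -0.001, 0.002]
force: [7.4, -0.1, 0.6]
gripper_width: 0.0086
gripper_force: 27.5
```

Emit:
servo_tool:
  plan:
    - [255, 0, 0.0074, -0.007, 0, 0, 0]
    - [255, 0, 0.0078, -0.0065, 0, 0, 0]
    - [255, 0, 0.0082, -0.006, 0, 0, 0]
    - [255, 0, 0.0085, -0.0055, 0, 0, 0]
    - [255, 0, 0.0088, -0.005, 0, 0, 0]
    - [255, 0, 0.0091, -0.0045, 0, 0, 0]
    - [255, 0, 0.0094, -0.0039, 0, 0, 0]
    - [255, 0, 0.0096, -0.0034, 0, 0, 0]
    - [255, 0, 0, 0, 0, 0, 0]
    - [255, 0, 0, 0, 0, 0, 0]

```text
clock: 10.55
tool_pos: [0.6091, -0.0617, 0.1858]
eef_rot: [-0.205, 0.979, -0.001, 0.002]
force: [3.7, -1.2, 6.6]
gripper_width: 0.0089
gripper_force: 27.3
```

```bash
python3 rel.py; python3 - <<'E'
from station import capture
import cv2
cv2.imwrite("pics/s4.png",cv2.resize(capture("side")[100:280,200:440],(720,540)))
E
```

```text
10.55 [ 0.60910386 -0.06173233  0.18575811] force [ 3.73 -1.16  6.56] w 0.00891316127444566 27.324030697345734 j [-0.29  0.21  1.7  -0.    1.23 -2.27]
to go (tool axes) hover/grasp [[-0.0008  0.2197  0.0751]
 [-0.0006  0.22    0.1671]]
rz left 0.0011288584255015888 tilt [ 0.00362004 -0.0017719  -0.99999188]
box frame -0.0007926036164606735 -0.04944624191598393 0.18575811337851908
```

View pics/s4.png

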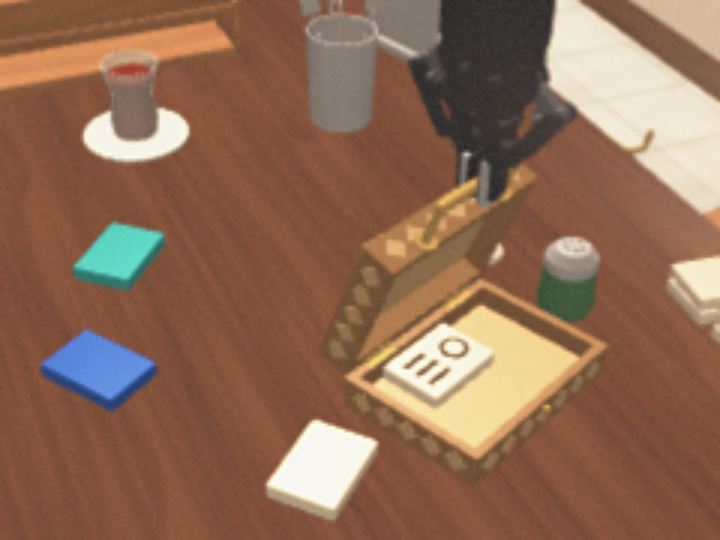

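The tile now lies flat in the base, inlays up, at about (437,362). I'll lay the leaf back down.

Emit:
servo_tool:
  plan:
    - [255, 0, 0.0098, -0.0028, 0, 0, 0]
    - [255, 0, 0.01, -0.0022, 0, 0, 0]
    - [255, 0, 0.01, -0.0016, 0, 0, 0]
    - [255, 0, 0.01, -0.001, 0, 0, 0]
    - [255, 0, 0.01, -0.0004, 0, 0, 0]
    - [255, 0, 0.01, 0.0002, 0, 0, 0]
    - [255, 0, 0.01, 0.0008, 0, 0, 0]
    - [255, 0, 0.01, 0.0014, 0, 0, 0]
    - [255, 0, 0.01, 0.002, 0, 0, 0]
    - [255, 0, 0.0098, 0.0026, 0, 0, 0]
    - [255, 0, 0.0096, 0.0032, 0, 0, 0]
    - [255, 0, 0.0094, 0.0038, 0, 0, 0]

```text
clock: 11.6
tool_pos: [0.56, 0.0481, 0.1777]
eef_rot: [-0.205, 0.979, -0.0, -0.0]
force: [5.3, 0.7, -1.6]
gripper_width: 0.0089
gripper_force: 27.0
```

Emit:
servo_tool:
  plan:
    - [255, 0, 0.0092, 0.0043, 0, 0, 0]
    - [255, 0, 0.009, 0.005, 0, 0, 0]
    - [255, 0, 0.0086, 0.0054, 0, 0, 0]
    - [255, 0, 0.0082, 0.006, 0, 0, 0]
    - [255, 0, 0.0079, 0.0064, 0, 0, 0]
    - [255, 0, 0.0075, 0.0069, 0, 0, 0]
    - [255, 0, 0.007, 0.0073, 0, 0, 0]
    - [255, 0, 0.0066, 0.0077, 0, 0, 0]
    - [255, 0, 0.006, 0.008, 0, 0, 0]
    - [255, 0, 0.0056, 0.0085, 0, 0, 0]
    - [255, 0, 0.0051, 0.0088, 0, 0, 0]
    - [255, 0, 0.0046, 0.0091, 0, 0, 0]

```text
clock: 12.6
tool_pos: [0.5256, 0.1259, 0.0939]
eef_rot: [-0.205, 0.979, -0.0, -0.001]
force: [1.0, -2.3, -1.0]
gripper_width: 0.0087
gripper_force: 25.7
```

Emit:
servo_tool:
  plan:
    - [255, 0, 0.004, 0.0093, 0, 0, 0]
    - [255, 0, 0.0035, 0.0095, 0, 0, 0]
    - [255, 0, 0.003, 0.0097, 0, 0, 0]
    - [255, 0, 0.0023, 0.01, 0, 0, 0]
    - [255, 0, 0.0017, 0.01, 0, 0, 0]
    - [255, 0, 0.001, 0.01, 0, 0, 0]
    - [255, 0, 0.0005, 0.006, 0, 0, 0]
    - [255, 0, 0, 0.005, 0, 0, 0]
    - [255, 0, 0, 0.004, 0, 0, 0]
    - [255, 0, 0, 0, 0, 0, 0]

```text
clock: 13.43
tool_pos: [0.52, 0.1389, 0.0212]
eef_rot: [-0.205, 0.979, -0.001, -0.001]
force: [-1.2, -9.3, 2.9]
gripper_width: 0.0086
gripper_force: 24.9
```

```bash
python3 rel.py
```

```text
13.4333 [0.52002018 0.1389303  0.02119398] force [-1.21 -9.27  2.95] w 0.008633632305895306 24.946242570877075 j [ 0.05  0.3   1.95 -0.    0.9  -1.93]
to go (tool axes) hover/grasp [[-0.002  -0.0003 -0.0888]
 [-0.0022 -0.0001  0.0032]]
rz left 0.0009175453324845595 tilt [-0.00110067 -0.00241988 -0.99999647]
box frame -0.002161706068644069 0.17009764634127217 0.02119397812923162
```

Emit:
servo_tool:
  plan:
    - [255, 0, 0, 0.002, 0, 0, 0]
    - [255, 0, 0, 0, 0, 0, 0]
    - [225, 0, 0, 0, 0, 0, 0]
    - [200, 0, 0, 0, 0, 0, 0]
    - [175, 0, 0, 0, 0, 0, 0]
    - [159, 0, 0, 0, 0, 0, 0]
    - [159, 0, 0, 0, 0, 0, 0]
    - [159, 0, 0, 0, 0, 0, 0]
    - [159, 0, 0, 0, 0, 0, 0]

```text
clock: 14.18
tool_pos: [0.5197, 0.1404, 0.0194]
eef_rot: [-0.205, 0.979, 0.0, -0.0]
force: [-0.1, -0.2, -0.2]
gripper_width: 0.0323
gripper_force: 0.0
```

Emit:
servo_tool:
  plan:
    - [159, 0, 0, -0.01, 0, 0, 0]
    - [159, 0, 0, -0.02, 0, 0, 0]
    - [159, 0, 0, -0.04, 0, 0, 0]
    - [159, 0, 0, -0.04, 0, 0, 0]
    - [159, 0, 0, -0.04, 0, 0, 0]
    - [159, 0, 0.04, -0.03, 0, 0, 0]
    - [159, 0, 0.04, 0, 0, 0, 0]
    - [159, 0, 0.04, 0, 0, 0, 0]
    - [159, 0, 0.04, 0, 0, 0, 0]
    - [159, 0, 0.04, 0, 0, 0, 0]
    - [159, 0, 0.04, 0, 0, 0, 0]
    - [159, 0, 0.04, 0, 0, 0, 0]

```text
clock: 15.18
tool_pos: [0.4091, 0.3924, 0.1956]
eef_rot: [-0.205, 0.979, 0.0, 0.001]
force: [1.4, 0.1, 0.5]
gripper_width: 0.0321
gripper_force: 0.0
```

```bash
python3 rel.py; python3 - <<'E'
from h import *
from station import capture,camera_model
p=np.load("box.npy")
L=[[.088,.131,.03],[-.088,.131,.03],[.045,.169,.023],[-.045,.169,.023]]
o=[]
for n,(u,v) in(("top",(240,110)),("side",(250,140))):
    a=cv2.resize(capture(n)[v:v+150,u:u+200],None,fx=3.9,fy=3.9,interpolation=cv2.INTER_CUBIC)[:,:]
    for q in (project(pose(p,L),camera_model(n))-[u,v]+.4)*3.9: cv2.circle(a,tuple(int(round(t)) for t in q),6,(0,0,255),1)
    o.append(cv2.resize(a,(390,292)) if 0 else cv2.resize(a,(400,300)))
cv2.imwrite("pics/end.png",np.vstack(o))
E
```

```text
15.1833 [0.40911833 0.39240837 0.19557075] force [1.35 0.06 0.49] w 0.03212931934592583 0.0 j [ 0.56  0.1   1.81  0.    1.23 -1.42]
to go (tool axes) hover/grasp [[-0.0021 -0.2768  0.0855]
 [-0.002  -0.2768  0.1775]]
rz left 0.0007159428098597598 tilt [ 8.90884339e-04  6.29132002e-04 -9.99999405e-01]
box frame -0.002398095985155474 0.4467748940060328 0.19557075268750176
```

View pics/end.png

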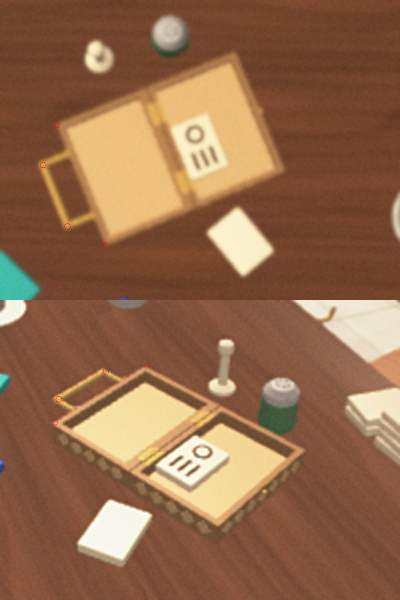

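The leaf is down on its marks and the tile shows its inlays in the base, close to the hinge wall. I'll measure whether it lies flat.

```bash
python3 - <<'E'
from h import *
from station import capture,camera_model
p=np.load("box.npy");m=camera_model("top");ms=camera_model("side");c,s=np.cos(p[2]),np.sin(p[2])
corn={}
for n,box in(("top",(312,160,362,205)),("side",(325,190,380,250))):
    a=capture(n);u0,v0,u1,v1=box
    g=cv2.cvtColor(a,cv2.COLOR_BGR2HSV)[v0:v1,u0:u1]
    k=((g[...,1]<75)&(g[...,2]>150)).astype(np.uint8);k=cv2.morphologyEx(k,cv2.MORPH_CLOSE,np.ones((7,7)))
    cs=max(cv2.findContours(k,0,2)[0],key=cv2.contourArea);r=cv2.minAreaRect(cs)
    h=cv2.approxPolyDP(cv2.convexHull(cs),2.5,True)[:,0]+[u0,v0]
    print(n,r,h.tolist(),cv2.contourArea(cs))
    corn[n]=(cs[:,0]+[u0,v0],cv2.boxPoints(r)+[u0,v0])
M=m
for q in corn["top"][1]:
    w=ground(q,M,.024)-p[:2];print(np.round([c*w[0]+s*w[1],-s*w[0]+c*w[1]],4))
# combined pose check: centre of top face triangulated from top/side
def cen(n):
    mo=cv2.moments(corn[n][0].astype(np.float32).reshape(-1,1,2));return np.array([mo['m10'],mo['m01']])/mo['m00']
f=lambda P:np.r_[(project(P,m)-cen("top"))[0],(project(P,ms)-cen("side"))[0]]
r=least_squares(f,[.6,-.05,.02]);print("tri",r.x,r.fun)
E
```

```text
top ((27.258623123168945, 22.896549224853516), (27.11151885986328, 19.126619338989258), 68.19859313964844) [[343, 168], [352, 192], [336, 198], [326, 175]] 478.0
side ((21.056472778320312, 30.454120635986328), (20.955076217651367, 32.20873260498047), 50.90614318847656) [[364, 217], [346, 234], [329, 225], [330, 220], [347, 208]] 509.0
[ 0.0246 -0.0118]
[ 0.0245 -0.0641]
[-0.0496 -0.0634]
[-0.0493 -0.0112]
tri [ 0.5923387  -0.05491859  0.0149909 ] [-0.40456433  0.78401303  0.78257956 -0.0346415 ]
```

```bash
python3 - <<'E'
from h import *
from station import camera_model
p=np.load("box.npy")
for nm,(ya,za,yb,zb) in {"flat":(-.0095,.024,-.0655,.024),"lean":(-.005,.044,-.058,.024)}.items():
    P=pose(p,[[x,y,z] for x in(.0265,-.0515) for y,z in((ya,za),(yb,zb))])
    for n in("top","side"): print(nm,n,np.round(project(P,camera_model(n)),1).tolist())
E
```

```text
flat top [[324.3, 173.5], [343.3, 165.9], [335.1, 200.0], [354.2, 192.3]]
flat side [[348.5, 205.7], [366.3, 215.7], [328.2, 220.6], [346.3, 231.5]]
lean top [[322.9, 173.4], [340.8, 166.9], [333.9, 200.3], [351.6, 193.3]]
lean side [[347.6, 198.7], [363.9, 214.3], [327.0, 213.4], [343.8, 230.0]]
```

The flat model matches: the side view puts the corners at (347,208) and (330,220), against 206 and 221 predicted flat, or 199 and 213 leaning. Handing in.

```bash
python3 -c "
from station import bot
print(bot.sign_off())"
```

```text
the job is handed in; nothing more can be done
None
```

I've handed the job in: the tile lies flat in the base half with its inlaid face up, the leaf is back open, flat and let go, and the other things on the table look undisturbed; the sign-off returned no verdict.

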